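# Set up the lining jig on a border tile and hold the straightedge at its notch

## Robot

A 6-joint arm with a two-finger parallel gripper is mounted at the origin on the work surface. World frame = base frame: x ahead of the robot, y to its left, z up, the work surface at z = 0. Lengths are in m, angles in rad, forces in N, time in s.
With the tool pointing down it reaches from about 0.275 to 0.85 m from the base axis. Payload 19 kg.
Tool frame: the origin (TCP) lies at the centre of the arm's flange, where the gripper is bolted on; the fingertips stand 173 mm ahead of it and the grasp point (between the pads) lies 155 mm ahead of it; z points along the fingers, y is the line along which they close (so a half turn about z gives the same grasp; the last joint's range is limited). The gripper opens to 85 mm and grips with 20 to 120 N. Pads are 22 mm wide; open, the fingers measure 114 mm over their backs; the gripper's body (76 mm by 85 mm) begins 54 mm behind the grasp point. The pads swing forward as they close: fully open they stand 13 mm farther back than shut.
Start: joints at [-0.134, 0.15, 1.437, -0, 1.554, -0.134], TCP at [0.575, -0, 0.405] pointing down, gripper open.
Joint ranges: [-2.8, 2.8], [-0.68, 2.1], [0.12, 2.68], [-1.39, 4.53], [0.16, 2.79], [-2.81, 2.81]. Speed limits (rad/s): [1.89, 1.89, 2.22, 3.01, 3.01, 3.01].

## Interface

Orientations are given as a unit quaternion [w, x, y, z].
In Python, from station import env, get_image gives the robot as it stands. The module is installed in compiled form; this text tells all that it offers.
- The arm moves only by the tool servo_tool, never from a script. Its argument "motion" is a list of rows, each a list of 4 numbers: the shift along the tool's x, y, z scaled (see below), then the turn about the tool's z scaled (see below). In form: [[dx, dy, dz, roll], ...]. A call has 1 to 5 rows; each row shifts and turns the commanded pose from where the row before left it, along the tool's axes as they then stand; what a row does not reach is not made up. The controller multiplies each number of a shift by 400 mm and each number of a turn by 90 degrees. A row lasts 1/8 s, in which the tool goes at most 62.5 mm and 10.7 degrees, less where a joint would pass 70% of its speed; a pose out of reach is approached as far as the arm can. A call with a number of a shift or a turn outside -1 to 1 is refused whole. A call with a gripper value outside its range is refused whole. "grip" is the closure, from -1 (fully open) to 1 (shut), set as the call begins (left out, the last holds). The fingers move at their own pace and stop on an object; "force" is the grip in N (left out, the last holds). Time passes only in rows, so rows that do not move let the fingers close. It gives the time, the measured TCP pose, the force, the opening and the grip force at its end, in the units of the state.
- env.state(): the state, without advancing time (a new reading comes with each control period).
- get_image(name): name is "scene" or "side" or "wrist"; returns a dict with "frame" (480x640x3 uint8, red, green, blue), "z_map" (480x640 float32, m along the optical axis (not along the pixel's ray), 0 where there is no reading), "fov_y" (degrees; the focal length in pixels is half the picture's height over the tangent of half this angle, whatever the lens; pixels are square), "cx", "cy" (the principal point, pixels), "view" (4x4, takes a point from world to camera coordinates). Camera axes: x right, y down, z forward; pixel columns grow to the right and rows downward; lengths in m; the calibration is good to about 2 mm. A picture is of the moment at which its call begins.
- env.close_job(): hands the job in; it is judged then, once.
The state is a dict: "time_s": time; "joint_positions": joint angles; "joint_velocities": joint speeds; "joint_efforts": joint torques, N m; "tool_pos": TCP position; "orientation": TCP orientation; "force": force on the tool from outside, world axes, zero at the start; "ft_torque": the same for the moment, N m; "gripper_width": finger opening in m; "gripper_force": force on a finger pad.
Only numpy, scipy, OpenCV 4.12 (cv2) and the standard library are available. Lean on these libraries where they do the work, as an engineer would, in place of code of your own. Each camera call takes 0.05 s, during which the arm holds its last target. There are 200 camera calls.

## Task

Lay the terracotta border tile flat in the green bed of the lining jig (do not drop it in from a height), let go of it, and then take the carriage by its red post and slide it along the rail until its spring ball clicks into the notch of the brass catch, without running past it. Finish still gripping the red post, with the ball resting in the notch, so that the painter can draw a line along the straightedge; leave the bottle, the jar and the brush where they stand.

Things in the scene. Friction and masses are not known exactly. Their poses are not given: they have to be found in the camera images.
- tile: Loose flat border tile, terracotta red-brown with a thin white frame line on top, 50 mm (its x) by 120 mm (its y) by 10 mm thick, about 0.14 kg, lying flat on the table. Origin at the centre of its underside, z up. Either way round will do in the bed.
- jig: Lining jig, fixed to the table: plywood board 220 mm (its x) by 340 mm (its y), 12 mm thick, origin at the centre of its underside, upper face 12 mm above the table. An aluminium rail 16 mm wide and 14 mm high runs along y at x = +45 mm. The carriage is parked near the rail's -y end and slides to +y, over the bed.
- bed (a point): Centre of the tile bed's floor, at (-45, 35, 12) mm in the jig's frame, axes as the jig's. A green patch 56 (x) by 126 mm (y) inside dark wooden lips, 5 mm high and thick, at its four corners only (24 mm along the long sides): the tile has 3 mm of play on each side, and the middle of its long sides is open for fingers.
- carriage: Blue carriage on the rail, 50 (x) by 44 (y) by 16 mm high; slides along the jig's y without turning (1 N of friction, 260 mm of travel), axes as the jig's. Origin at the centre of its underside, 27 mm above the table. Carries the red post; a steel straightedge 22 mm wide reaching out to x = -125 mm, 4 mm above a tile in the bed; and on its +x side the sprung ball.
- post (a point): Centre of the carriage's red square post, 37 mm straight above the carriage's origin. The post is 24 by 24 mm, sides along the jig's x and y, and stands from 21 mm below this point (top of the carriage body) to 21 mm above it. It can be gripped from above across either pair of faces.
- catch: Brass catch block, 22 (x) by 36 mm (y), 14 mm high, fixed on the jig board at x = +85 mm, at a different y each time; axes as the jig's, origin at the centre of its underside. Two round humps, tops 7 mm either side of its centre, form the notch between them.
- ball (a point): Foot of the carriage's sprung steel ball (8 mm across, under a small brass housing), 40 mm to the +x side of the carriage's origin and at the same y; fixed in the carriage. Coming from -y it meets the catch's first hump about 15 mm before the notch.
- notch (a point): Notch centre, 10 mm above the catch's origin: the ball is home when it has the same y as this in the jig's frame. Riding over the first hump takes 5 to 8 N along the rail. A carriage left free within 5 mm of the notch is drawn in to its centre by the ball; then about 6 N would push it out. A second hump follows.
- bottle: Bystander: small green squeeze bottle, 40 mm across, 100 mm tall, standing; origin at the centre of its underside. Leave it alone.
- jar: Bystander: grey colour jar with black lid, 56 mm across, 60 mm tall, standing; origin at the centre of its underside. Leave it alone.
- brush: Bystander: paint brush lying on the table; origin under its middle. Leave it alone.
Not all that is in view belongs to the job. Of the things that look like the tile, the largest one is meant.

How it is judged:
On the way, in this order (a step that is already met when the one before it is completed fails the run):
1. the tile lies flat in the bed, let go (horizontal distance between tile and bed below 0.006 m and z of tile in the frame of bed below 0.0025 m and angle between the y axis of tile and the y axis of jig, either way round below 0.09 rad and angle between tile's own z axis and vertical below 0.04 rad and linear speed of tile below 0.02 m/s and contact force between the fingers and tile below 0.1 N), for 0.2 s.
2. the gripped carriage stands with its ball in the notch (y of carriage in the frame of catch between -0.003 and 0.003 m and contact force between the fingers and carriage above 3 N and horizontal distance between the grasp point and post below 0.015 m and z of the grasp point in the frame of post below 0.02 m), for 0.2 s.
At the end, for the whole second after the job is handed in: Tile untouched, flat in the bed: within 6 mm of its centre, 2.5 mm of its floor, 0.09 rad of its direction. Carriage still, within 3 mm of the notch centre, red post gripped with over 3 N, grasp point within 15 mm of its axis and at most 20 mm above its middle (all of step 1 and all of step 2 and linear speed of carriage below 0.01 m/s); the arm keeps its last pose, push and grip.
It fails at once if the carriage is run more than 10 mm past the notch (y of carriage in the frame of catch above 0.01 m).
It fails at once if the tile is dropped: out of the fingers more than about 20 mm above the bed (height (world z) of tile above 0.033 m and contact force between the fingers and tile below 0.01 N).
It fails at once if the bottle, jar or brush is pushed more than 30 mm (distance of any of bottle, jar, brush from where it was at the start of the episode above 0.03 m).
It fails at once if the bottle or jar is knocked over (angle between any of bottle, jar's own z axis and vertical above 0.5 rad).
It also fails if it takes over 64 s, if anything falls off the work surface, if the arm or the gripper's body presses on something with over 40 N, if the wrist force passes 120 N, or if a joint passes its speed limit or range.

## Working session

There is one attempt and no reset: what is moved stays moved. The work goes in short steps, Python scripts to look and compute and a tool call to move; the robot and the scene stay as the last step left them, time stands still between calls to the robot, and variables do not carry over. Pictures are saved under pics/ and viewed, at most 10 in all, crops included, and the job is handed in when it is done.

Besides the shell and the picture viewer there is one more tool, called after ">>>" as name([rows], argument=value, ...), one row to a line, values as JSON. servo_tool: Moves the arm, as the interface text tells. Its arguments: {"type":"object","properties":{"motion":{"type":"array","items":{"type":"array","items":{"type":"number","minimum":-1,"maximum":1}}},"grip":{"type":"number"},"force":{"type":"number"}},"required":["motion"]}

```bash
mkdir -p pics; cat > h.py <<'E'
import numpy as np, cv2
from station import env, get_image
def save(n,im): cv2.imwrite(f'pics/{n}.png', im[...,::-1])
def K(g):
    f=240/np.tan(np.radians(g['fov_y'])/2); return f,g['cx'],g['cy']
def ray(g,u,v):
    f,cx,cy=K(g); V=np.array(g['view']); R=V[:3,:3]; o=-R.T@V[:3,3]
    return o, R.T@np.array([(u-cx)/f,(v-cy)/f,1])
def plane(g,u,v,z):
    o,d=ray(g,u,v); return o+d*(z-o[2])/d[2]
def dep(g,u,v):
    o,d=ray(g,u,v); return o+d*g['z_map'][int(v),int(u)]
def cloud(g):
    f,cx,cy=K(g); V=np.array(g['view']); R=V[:3,:3]; o=-R.T@V[:3,3]
    v,u=np.mgrid[:480,:640]; z=g['z_map']
    return np.stack([(u-cx)/f*z,(v-cy)/f*z,z],-1)@R+o
def tri(a,b):
    (o1,d1),(o2,d2)=a,b
    t=np.linalg.lstsq(np.stack([d1,-d2],1),o2-o1,rcond=None)[0]
    p,q=o1+d1*t[0],o2+d2*t[1]; return (p+q)/2,np.linalg.norm(p-q)
E
python3 - <<'E'
from h import *
for n in ['scene','side','wrist']:
    g=get_image(n); save(n,g['frame']); np.save(n+'.npy',g,allow_pickle=True)
    V=np.array(g['view']); print(n,g['fov_y'],g['cx'],g['cy'],-V[:3,:3].T@V[:3,3], (g['z_map']>0).mean())
s=env.state(); print({k:np.round(v,3) for k,v in s.items()})
a=[np.load(n+'.npy',allow_pickle=True).item()['frame'] for n in ['scene','side']]
E
```

```text
scene 49.529368857636804 325.38778358303045 249.25895892525156 [1.04524588 0.45801179 0.61292945] 0.995966796875
side 49.33619930916885 322.47998642228805 234.83285051554964 [ 0.11193276 -0.62550098  0.87684096] 0.996083984375
wrist 62.15958027734874 319.3315101328137 242.92577652771288 [0.57491508 0.07444601 0.37381451] 0.9959049479166666
{'time_s': np.float64(0.15), 'joint_positions': array([-0.134,  0.151,  1.438,  0.   ,  1.554, -0.134]), 'joint_velocities': array([ 0.002, -0.002, -0.002,  0.   ,  0.001,  0.   ]), 'joint_efforts': array([ 2.0000e-03, -7.1338e+01, -5.7104e+01, -0.0000e+00,  7.0000e-03,
       -0.0000e+00]), 'tool_pos': array([ 0.575, -0.   ,  0.404]), 'orientation': array([-0.   ,  0.707,  0.707, -0.   ]), 'force': array([ 0.706,  0.233, -0.379]), 'ft_torque': array([ 0.04 , -0.009, -0.024]), 'gripper_force': np.float64(0.0), 'gripper_width': np.float64(0.086)}
```

View pics/scene.png

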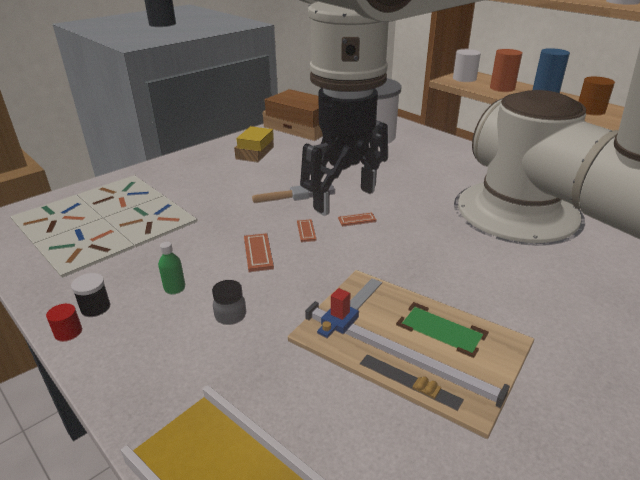

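View pics/side.png

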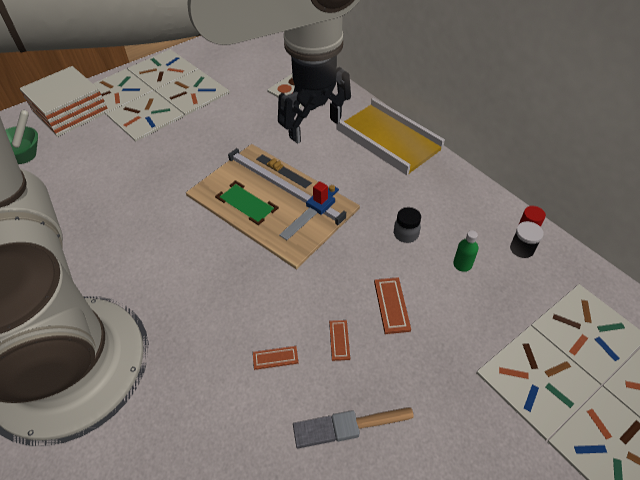

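View pics/wrist.png

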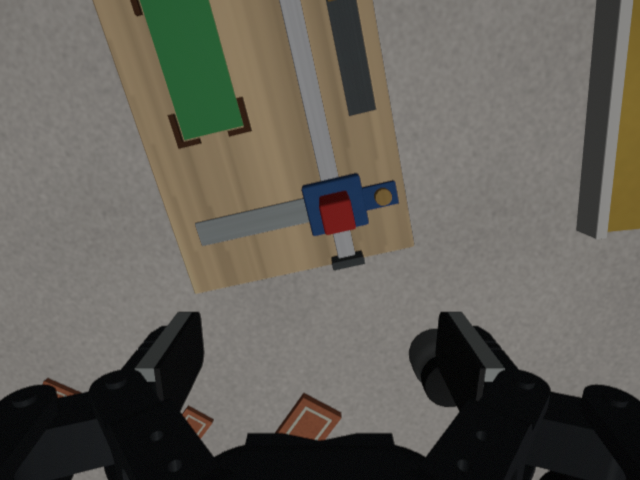

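The scene view has three tile look-alikes, at (258,252), (306,230) and (357,219). In the side view they are at (392,305), (340,340) and (275,357). The largest is the first in each view, with the jig at scene (410,340), post (340,303), bed (442,330) and catch (427,385). I'll measure these in both views and take a close crop of the tile.

```bash
python3 - <<'E'
from h import *
G={n:np.load(n+'.npy',allow_pickle=True).item() for n in ['scene','side','wrist']}
def blobs(g,lo,hi,amin):
    h=cv2.cvtColor(g['frame'],cv2.COLOR_RGB2HSV)
    m=cv2.inRange(h,lo,hi); m=cv2.morphologyEx(m,cv2.MORPH_CLOSE,np.ones((3,3)))
    n,l,s,c=cv2.connectedComponentsWithStats(m); return [(c[i].round(1),s[i],l==i) for i in range(1,n) if s[i,4]>amin]
for n in ['scene','side']:
    g=G[n]; P=cloud(g)
    for nm,lo,hi,a in [('tile',(3,90,60),(14,200,220),120),('green',(50,120,60),(80,255,255),600),('red',(0,215,60),(4,255,255),150),('blue',(105,140,40),(125,255,255),120),('brass',(12,120,90),(24,230,255),60)]:
        for c,s,m in blobs(g,lo,hi,a):
            p=P[m]; 
            if abs(np.median(p[:,2]))>.15 or not(0.2<np.median(p[:,0])<.9): continue
            (x,y),(w,h),r=cv2.minAreaRect((p[:,:2]*1000).astype(np.float32))
            print(n,nm,c,s[4],'med',np.median(p,0).round(3),'zq',np.percentile(p[:,2],[5,90,97]).round(3),'rect',round(x),round(y),round(w),round(h),round(r,1))
s=G['scene']['frame'][200:290,220:400]; d=G['side']['frame'][270:370,230:430]
save('crop',np.vstack([cv2.resize(s,(720,300)),cv2.resize(d,(720,300))]))
E
```

```text
scene tile [  8.3 142.4] 731 med [ 0.733 -1.239 -0.012] zq [-0.072  0.086  0.118] rect 913 -403 1741 75 78.8
scene tile [251.5 153.4] 258 med [ 0.29  -0.649  0.017] zq [0.006 0.028 0.033] rect 659 -139 1418 103 52.9
scene tile [ 22.9 187.3] 814 med [ 0.753 -1.182 -0.123] zq [-0.15  -0.093 -0.088] rect 931 -380 1686 140 77.5
scene tile [271.4 195.8] 238 med [ 0.39  -0.426  0.015] zq [0.008 0.019 0.02 ] rect 728 -5 1120 88 51.1
scene tile [356.6 218.8] 323 med [ 0.308 -0.223  0.006] zq [0.003 0.008 0.009] rect 652 122 1032 83 45.1
scene tile [306.1 230.2] 321 med [ 0.423 -0.265  0.007] zq [0.004 0.008 0.009] rect 419 -269 84 33 54.9
scene tile [257.9 252.2] 873 med [ 0.552 -0.265  0.01 ] zq [0.007 0.011 0.012] rect 765 67 961 50 57.3
scene tile [341.4 304.1] 219 med [0.591 0.016 0.062] zq [0.012 0.083 0.085] rect 782 191 750 36 43.9
scene green [442.6 329.3] 1454 med [0.467 0.128 0.013] zq [0.011 0.014 0.015] rect 753 255 700 127 24.5
scene brass [252.6 138.2] 601 med [ 0.277 -0.655  0.063] zq [0.037 0.065 0.066] rect 480 -370 2002 101 53.0
scene brass [ 14.2 171.6] 240 med [ 0.758 -1.
[... 1839 characters left out ...]
201 med [ 0.609 -0.671  0.01 ] zq [0.007 0.012 0.013] rect 372 -642 31 521 83.0
side brass [393.9 136. ] 2582 med [0.886 0.087 0.013] zq [0.009 0.015 0.016] rect 586 -256 1177 243 49.6
side brass [275.2 163.7] 104 med [0.586 0.179 0.023] zq [0.016 0.028 0.029] rect 588 182 28 35 3.6
side brass [586.1 311. ] 121 med [ 0.826 -0.516  0.01 ] zq [0.007 0.012 0.012] rect 826 -515 49 13 43.3
side brass [557.5 368.6] 145 med [ 0.683 -0.555  0.01 ] zq [0.008 0.012 0.013] rect 409 -583 599 25 5.8
side brass [383.9 417.9] 563 med [ 0.38  -0.433  0.019] zq [0.012 0.022 0.024] rect 250 -504 359 82 28.4
side brass [633.5 457.9] 79 med [ 0.65  -0.721  0.01 ] zq [0.008 0.012 0.013] rect 385 -679 20 555 80.9
```

View pics/crop.png

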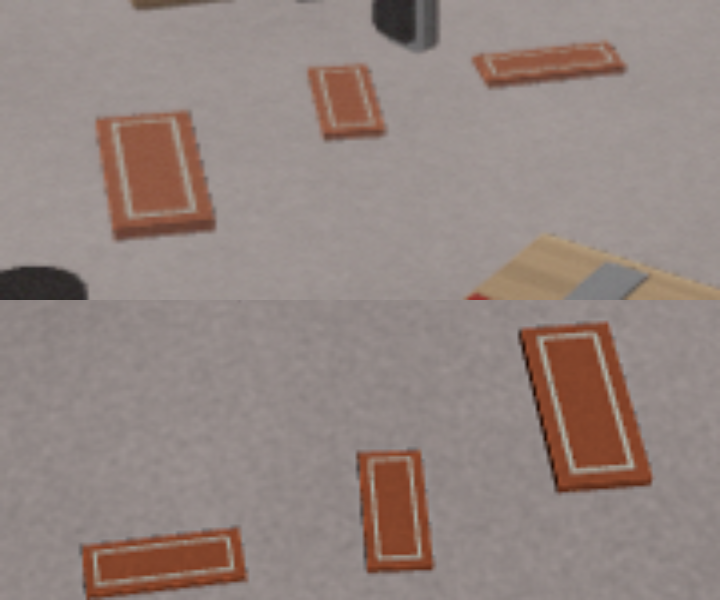

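The crop confirms the largest tile is at scene (258,252) and side (392,305), about (0.547,-0.272) with its top at 10-11 mm. I'll go above it for a close look.

>>> servo_tool([
  [-0.15, -0.015, 0.03, 0],
  [-0.15, -0.015, 0.03, 0],
  [-0.15, -0.015, 0.03, 0],
  [-0.15, -0.015, 0.03, 0],
  [-0.15, -0.015, 0.03, 0],
], grip=-1)

```text
time_s: 0.78
tool_pos: [0.5444, -0.3019, 0.3442]
orientation: [-0.0, 0.707, 0.707, 0.0]
force: [2.0, 0.3, 0.2]
gripper_width: 0.0853
gripper_force: 0.0
```

>>> servo_tool([
  [-0.06, 0, 0, 0],
  [0, 0, 0, 0],
  [0, 0, 0, 0],
])

```text
time_s: 1.15
tool_pos: [0.5453, -0.323, 0.3449]
orientation: [-0.0, 0.707, 0.707, 0.0]
force: [0.3, -0.1, -0.2]
gripper_width: 0.0856
gripper_force: 0.0
```

```bash
cat >> h.py <<'E'
def rects(g,lo,hi,z,amin=400):
    h=cv2.cvtColor(g['frame'],cv2.COLOR_RGB2HSV)
    m=cv2.inRange(h,lo,hi); m=cv2.morphologyEx(m,cv2.MORPH_CLOSE,np.ones((7,7)))
    for c in cv2.findContours(m,cv2.RETR_EXTERNAL,cv2.CHAIN_APPROX_NONE)[0]:
        if cv2.contourArea(c)<amin: continue
        q=np.array([plane(g,*p,z)[:2]*1000 for p in c[:,0]],np.float32)
        (x,y),_,_=r=cv2.minAreaRect(q); b=cv2.boxPoints(r)
        e=[b[1]-b[0],b[2]-b[1]]; L=max(e,key=np.linalg.norm); S=min(e,key=np.linalg.norm)
        print('ctr',round(float(x),1),round(float(y),1),'L',np.linalg.norm(L).round(1),'S',np.linalg.norm(S).round(1),'yaw of long axis',(np.degrees(np.arctan2(L[1],L[0]))%180).round(2),'px',c[:,0].mean(0).round())
E
python3 - <<'E'
from h import *
g=get_image('wrist'); save('w2',g['frame']); np.save('w2.npy',g,allow_pickle=True)
print(env.state()['tool_pos'],env.state()['time_s'])
rects(g,(3,90,60),(14,220,230),0.010)
P=cloud(g);c=np.array([.547,-.272])
m=(np.linalg.norm(P[...,:2]-c,axis=-1)<.02);print('topz',np.median(P[m],0))
s=np.load('side.npy',allow_pickle=True).item();rects(s,(3,90,60),(14,220,230),0.010,600)
w=np.load('wrist.npy',allow_pickle=True).item();print('red');rects(w,(0,200,60),(4,255,255),0.085);rects(w,(174,200,60),(180,255,255),0.085)
E
```

```text
[ 0.5453309  -0.32278069  0.34503866] 1.2
ctr 616.5 -509.7 L 48.9 S 11.3 yaw of long axis 129.2 px [397. 418.]
ctr 420.5 -268.3 L 79.6 S 33.8 yaw of long axis 55.06 px [153. 149.]
ctr 327.8 -236.2 L 37.4 S 34.5 yaw of long axis 151.21 px [ 21. 104.]
ctr 546.0 -273.3 L 119.1 S 49.4 yaw of long axis 58.0 px [322. 153.]
topz [ 0.5470878  -0.27150571  0.01078355]
ctr 302.4 -227.9 L 80.1 S 35.6 yaw of long axis 150.68 px [275. 358.]
ctr 416.0 -271.6 L 82.2 S 33.3 yaw of long axis 55.14 px [339. 340.]
ctr 544.0 -275.6 L 124.0 S 50.6 yaw of long axis 58.57 px [392. 306.]
ctr 294.7 837.4 L 447.0 S 407.0 yaw of long axis 147.02 px [67. 81.]
red
ctr 586.8 8.6 L 21.4 S 20.7 yaw of long axis 102.21 px [336. 214.]
```

View pics/w2.png

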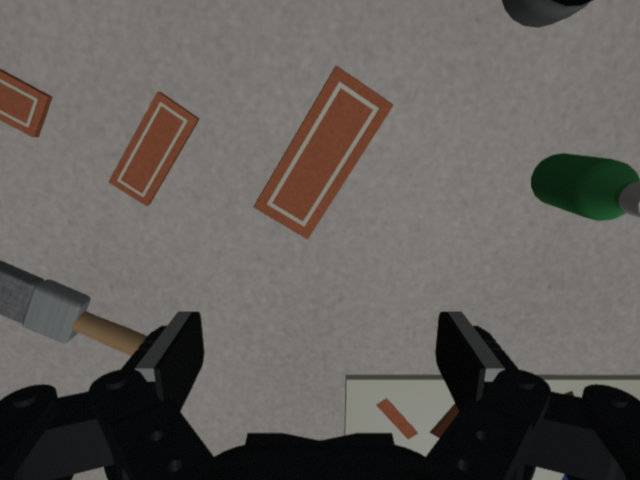

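The tile centre is (546,-273) mm at yaw 58°, shown in the wrist picture at (322,153), with its top at 10.8 mm and the neighbours clear. I'll move over it, roll +32° and go down partway.

>>> servo_tool([
  [0.125, 0.002, 0, 0],
  [0, 0, 0.08, 0.1185],
  [0, 0, 0.08, 0.1185],
  [0, 0, 0.08, 0.1185],
  [0, 0, 0.06, 0],
])

```text
time_s: 1.82
tool_pos: [0.5459, -0.2725, 0.2238]
orientation: [-0.0, 0.875, 0.484, -0.0]
force: [0.6, -0.0, 1.0]
gripper_width: 0.0856
gripper_force: 0.0
```

>>> servo_tool([
  [0, 0, 0, 0],
  [0, 0, 0, 0],
])

```text
time_s: 2.08
tool_pos: [0.5462, -0.2735, 0.2261]
orientation: [0.001, 0.874, 0.485, 0.0]
force: [-0.5, -0.6, -0.1]
gripper_width: 0.0859
gripper_force: 0.0
```

>>> servo_tool([
  [0, 0, 0.07, 0],
  [0, 0, 0.05, 0],
  [0, 0, 0.015, 0],
  [0, 0, 0, 0],
  [0, 0, 0, 0],
])

```text
time_s: 2.7
tool_pos: [0.546, -0.2742, 0.1716]
orientation: [0.0, 0.875, 0.485, 0.0]
force: [0.1, -0.9, -0.8]
gripper_width: 0.0852
gripper_force: 0.0
```

>>> servo_tool([
  [0, 0, 0, 0],
  [0, 0, 0, 0],
  [0, 0, 0, 0],
  [0, 0, 0, 0],
  [0, 0, 0, 0],
], grip=1, force=30)

```text
time_s: 3.32
tool_pos: [0.5458, -0.2741, 0.1712]
orientation: [0.0, 0.875, 0.485, 0.0]
force: [-1.8, 0.6, 5.6]
gripper_width: 0.049
gripper_force: 31.3
```

>>> servo_tool([
  [0, 0, 0, 0],
  [0, 0, 0, 0],
  [0, 0, 0, 0],
  [0, 0, 0, 0],
])

```text
time_s: 3.82
tool_pos: [0.5459, -0.2741, 0.1712]
orientation: [0.0, 0.875, 0.485, 0.0]
force: [-1.6, 1.6, 4.9]
gripper_width: 0.049
gripper_force: 31.3
```

>>> servo_tool([
  [0, 0, -0.05, 0],
  [0, 0, -0.1, 0],
  [0, 0, -0.1, 0],
  [0, 0, -0.1, 0],
  [0, 0, 0, 0],
])

```text
time_s: 4.45
tool_pos: [0.546, -0.2742, 0.3154]
orientation: [0.003, 0.875, 0.485, 0.001]
force: [-0.6, -0.5, -2.7]
gripper_width: 0.0491
gripper_force: 32.1
```

>>> servo_tool([
  [0, 0, 0, -0.0978],
  [0, 0, 0, -0.0978],
  [0, 0, 0, -0.0978],
  [0, 0, 0, -0.0978],
  [0, 0, 0, -0.0978],
])

```text
time_s: 5.08
tool_pos: [0.5456, -0.2739, 0.3105]
orientation: [-0.0, 0.627, 0.779, -0.0]
force: [0.1, -0.4, -0.8]
gripper_width: 0.0492
gripper_force: 32.1
```

```bash
python3 - <<'E'
from h import *
s=env.state();print({k:np.round(s[k],4) for k in ['tool_pos','orientation','gripper_width','gripper_force','force']})
q=s['orientation'];y=2*np.arctan2(q[2],q[1]);print('yaw',np.degrees(y))
p=s['tool_pos'];d=np.array([.484,.053])-p[:2]
print('tool dx,dy units',(d@[np.cos(y),np.sin(y)])/.4,(d@[np.sin(y),-np.cos(y)])/.4)
E
```

```text
{'tool_pos': array([ 0.5456, -0.2739,  0.3105]), 'orientation': array([-4.000e-04,  6.273e-01,  7.788e-01, -0.000e+00]), 'gripper_width': np.float64(0.0492), 'gripper_force': np.float64(32.1027), 'force': array([ 0.1182, -0.3543, -0.8393])}
yaw 102.30436753814347
tool dx,dy units 0.831267708231527 0.023728657445341462
```

>>> servo_tool([
  [0.1, 0.005, 0, 0],
  [0.14, 0.005, 0, 0],
  [0.14, 0.005, 0, 0],
  [0.14, 0.005, 0, 0],
  [0.14, 0.004, 0, 0],
])

```text
time_s: 5.7
tool_pos: [0.4994, -0.0122, 0.3107]
orientation: [-0.0, 0.629, 0.777, -0.0]
force: [1.6, 1.0, -1.6]
gripper_width: 0.0489
gripper_force: 32.1
```

>>> servo_tool([
  [0.11, 0, 0, 0],
  [0.06, 0, 0, 0],
  [0, 0, 0, 0],
  [0, 0, 0, 0],
])

```text
time_s: 6.2
tool_pos: [0.4861, 0.0523, 0.3106]
orientation: [-0.0, 0.629, 0.777, -0.0]
force: [0.4, -0.9, -0.1]
gripper_width: 0.049
gripper_force: 32.1
```

```bash
python3 - <<'E'
from h import *
g=get_image('wrist'); save('w3',g['frame']); np.save('w3.npy',g,allow_pickle=True)
s=env.state();q=s['orientation'];print(s['tool_pos'],np.degrees(2*np.arctan2(q[2],q[1])))
P=cloud(g); h=cv2.cvtColor(g['frame'],cv2.COLOR_RGB2HSV)
m=cv2.inRange(h,(50,120,40),(85,255,255))>0
print('bed z',np.median(P[m],0))
rects(g,(50,120,40),(85,255,255),0.012)
print('brass');rects(g,(12,110,70),(26,240,255),0.026,100)
w=np.load('wrist.npy',allow_pickle=True).item();sc=np.load('scene.npy',allow_pickle=True).item();sd=np.load('side.npy',allow_pickle=True).item()
for x in (sc,sd): rects(x,(50,120,40),(85,255,255),0.012,800)
E
```

```text
[0.48615053 0.05207306 0.31061551] 101.98155458624838
bed z [0.46360467 0.1462192  0.01287886]
ctr 463.9 143.0 L 89.6 S 52.8 yaw of long axis 102.94 px [315.  86.]
brass
ctr 643.2 4.4 L 14.2 S 13.6 yaw of long axis 147.45 px [519. 345.]
ctr 585.1 185.5 L 34.5 S 24.1 yaw of long axis 102.84 px [530.  59.]
ctr 466.7 124.9 L 121.6 S 50.2 yaw of long axis 103.05 px [442. 329.]
ctr 467.7 127.6 L 122.9 S 53.2 yaw of long axis 102.37 px [246. 202.]
```

View pics/w3.png

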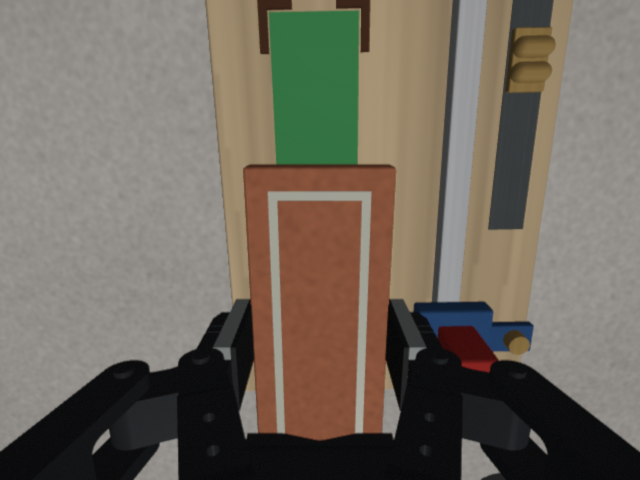

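The picture shows the tile held square with its far edge at row 165, the bed's far edge at row 12, and the catch at (530,60). I'll measure the held tile and the bed relative to each other.

```bash
python3 - <<'E'
from h import *
g=np.load('w3.npy',allow_pickle=True).item()
P=cloud(g); print('tile top z', np.median(P[250:380,300:340],(0,1)))
zt=np.median(P[250:380,300:340,2])
G=g['frame'].astype(float)
h=cv2.cvtColor(g['frame'],cv2.COLOR_RGB2HSV)
def fit(m,rows,cols):
    m=m[rows,cols]>0; L=[];R=[];T=[]
    r=np.where(m.sum(1)>30)[0]
    for i in r[6:-6]:
        c=np.where(m[i])[0]; L.append((c[0]-.5+cols.start,i+rows.start)); R.append((c[-1]+.5+cols.start,i+rows.start))
    for c in np.where(m.sum(0)>20)[0][6:-6]:
        T.append((c+cols.start,np.where(m[:,c])[0][0]-.5+rows.start))
    return L,R,T
def line(g,pts,z):
    q=np.array([plane(g,*p,z)[:2]*1000 for p in pts],np.float32)
    vx,vy,x,y=cv2.fitLine(q,cv2.DIST_HUBER,0,.01,.01).ravel(); return np.array([vx,vy]),np.array([x,y])
def solve(name,L,R,T,z,half):
    (dl,pl),(dr,pr),(dt,pt)=[line(g,x,z) for x in (L,R,T)]
    dl=dl*np.sign(dl[1]);dr=dr*np.sign(dr[1]);a=dl+dr;a/=np.linalg.norm(a); n=np.array([a[1],-a[0]])
    nL,nR=pl@n,pr@n
    # use points at end
    w=nR-nL; e=pt@a; c=a*(e-half)+n*(nL+nR)/2
    print(name,'yaw',[round(float(np.degrees(np.arctan2(v[1],v[0]))),2) for v in (dl,dr,dt)],'w',w,'ctr',c)
    return c
mg=cv2.inRange(h,(50,120,40),(85,255,255)); b=solve('bed',*fit(mg,slice(0,150),slice(240,400)),.012,63)
mt=cv2.inRange(h,(2,70,30),(16,230,230))|cv2.inRange(h,(0,0,120),(40,80,255))
mt=cv2.inRange(h,(2,90,60),(14,230,230)); mt=cv2.morphologyEx(mt,cv2.MORPH_CLOSE,np.ones((25,25)))
L,R,T=fit(mt,slice(150,290),slice(230,410))
print(T[len(T)//2],h[160:180:2,320].tolist())
t=solve('tile',L,R,T,zt,60); print('move',b-t)
s=env.state();p=s['tool_pos']*1000;print('tile-tcp',t-p[:2])
E
```

```text
tile top z [0.48434031 0.06051302 0.15033921]
bed yaw [103.09, 102.8, 12.9] w 52.88669 ctr [468.0415  125.23277]
(np.int64(319), np.float64(164.5)) [[67, 140, 113], [67, 141, 112], [45, 106, 72], [9, 152, 69], [9, 151, 103], [9, 144, 129], [9, 144, 131], [9, 145, 132], [10, 146, 131], [9, 144, 131]]
tile yaw [101.99, 102.0, 11.94] w 49.4682 ctr [485.68845  53.88752]
move [-17.646942  71.34525 ]
tile-tcp [-0.46208256  1.81445511]
```

>>> servo_tool([
  [0.1, -0.0066, 0, 0],
  [0.09, 0, 0, -0.01],
  [0, 0, 0.1, 0],
  [0, 0, 0.1, 0],
  [0, 0, 0.05, 0],
])

```text
time_s: 6.88
tool_pos: [0.4674, 0.1256, 0.2086]
orientation: [-0.001, 0.624, 0.782, -0.001]
force: [1.0, 0.4, -1.1]
gripper_width: 0.0489
gripper_force: 32.1
```

>>> servo_tool([
  [0, 0, 0.03, 0],
  [0, 0, 0, 0],
  [0, 0, 0, 0],
  [0, 0, 0, 0],
])

```text
time_s: 7.38
tool_pos: [0.4679, 0.1265, 0.1995]
orientation: [0.0, 0.623, 0.782, 0.0]
force: [-0.6, 0.0, -1.4]
gripper_width: 0.0491
gripper_force: 32.1
```

```bash
python3 - <<'E'
from h import *
s=env.state();q=s['orientation'];print(s['tool_pos'],np.degrees(2*np.arctan2(q[2],q[1])))
o=[]
for n,(u,v) in dict(scene=(442,329),side=(246,202),wrist=(320,400)).items():
    g=get_image(n); f=g['frame']; f=f[max(0,v-70):v+70,u-95:u+95] if n!='wrist' else f[200:480,130:510]
    o.append(cv2.resize(f,(400,295)))
save('p1',np.vstack([np.hstack(o[:2]),np.hstack([o[2],o[2]*0])]))
E
```

```text
[0.46791225 0.12645839 0.19949975] 102.91190241813916
```

View pics/p1.png

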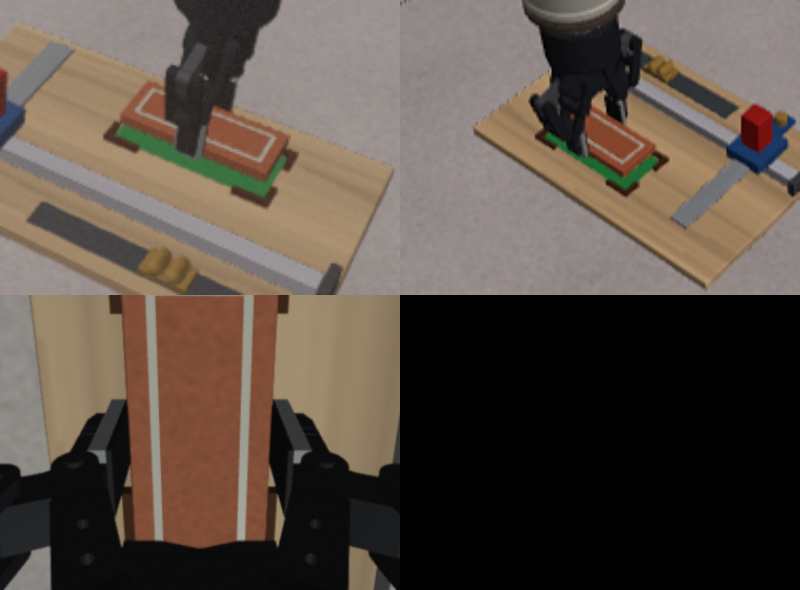

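The tile hovers over the bed with equal lips showing on both sides in the wrist crop. I'll lower it.

>>> servo_tool([
  [0, 0, 0.015, 0],
  [0, 0, 0.01, 0],
  [0, 0, 0.01, 0],
  [0, 0, 0.004, 0],
  [0, 0, 0, 0],
])

```text
time_s: 8.15
tool_pos: [0.4676, 0.1265, 0.1832]
orientation: [-0.0, 0.623, 0.782, -0.0]
force: [-3.6, -0.9, 4.3]
gripper_width: 0.0492
gripper_force: 32.7
```

>>> servo_tool([
  [0, 0, 0, 0],
  [0, 0, 0, 0],
])

```text
time_s: 8.4
tool_pos: [0.4676, 0.1265, 0.1832]
orientation: [-0.0, 0.623, 0.782, -0.0]
force: [-3.4, -1.0, 6.9]
gripper_width: 0.0492
gripper_force: 32.8
```

The contact is at the expected height, so I'll release and then rise.

>>> servo_tool([
  [0, 0, 0, 0],
  [0, 0, 0, 0],
  [0, 0, 0, 0],
  [0, 0, 0, 0],
  [0, 0, 0, 0],
], grip=-1)

```text
time_s: 9.02
tool_pos: [0.4676, 0.1265, 0.1831]
orientation: [-0.0, 0.623, 0.782, -0.0]
force: [-0.3, -0.0, -0.3]
gripper_width: 0.0852
gripper_force: 0.0
```

>>> servo_tool([
  [0, 0, -0.02, 0],
  [0, 0, -0.08, 0],
  [0, 0, -0.12, 0],
  [0, 0, -0.1, 0],
  [0, 0, 0, 0],
])

```text
time_s: 9.65
tool_pos: [0.468, 0.1266, 0.3145]
orientation: [0.002, 0.623, 0.782, 0.002]
force: [0.8, 0.1, 0.1]
gripper_width: 0.0853
gripper_force: 0.0
```

>>> servo_tool([
  [-0.12, 0, 0, 0],
  [-0.14, 0, 0, 0],
  [-0.12, 0, 0, 0],
  [0, 0, 0, 0],
  [0, 0, 0, 0],
])

```text
time_s: 10.28
tool_pos: [0.5014, -0.0215, 0.3106]
orientation: [-0.001, 0.623, 0.782, -0.0]
force: [-1.1, -0.4, 0.5]
gripper_width: 0.0854
gripper_force: 0.0
```

```bash
python3 - <<'E'
from h import *
g=get_image('wrist'); save('w4',g['frame']); np.save('w4.npy',g,allow_pickle=True)
s=env.state();q=s['orientation'];print(s['tool_pos'],np.degrees(2*np.arctan2(q[2],q[1])))
print('tile');rects(g,(3,90,60),(14,230,230),0.022,2000)
P=cloud(g);m=np.linalg.norm(P[...,:2]-[.4676,.1265],axis=-1)<.02;print('top z',np.median(P[m],0), P[m][:,2].std())
print('brass');rects(g,(12,110,70),(26,240,255),0.024,100)
print('red');rects(g,(0,200,50),(4,255,255),0.085,100)
for n in('scene','side'):
    x=get_image(n); print(n,'tile');rects(x,(3,90,60),(14,230,230),0.022,900)
    np.save(n+'2.npy',x,allow_pickle=True)
E
```

```text
[ 0.50141015 -0.02104337  0.31071803] 102.93692136358418
tile
ctr 475.6 92.9 L 54.6 S 49.4 yaw of long axis 12.78 px [320.  46.]
top z [0.4708957  0.11277016 0.02289379] 0.0007328504415438813
brass
ctr 643.0 12.3 L 14.3 S 13.9 yaw of long axis 111.33 px [537. 237.]
red
ctr 590.9 1.9 L 16.0 S 8.3 yaw of long axis 12.83 px [495. 267.]
ctr 574.6 15.0 L 29.9 S 29.1 yaw of long axis 58.74 px [481. 239.]
scene tile
ctr 474.3 129.3 L 136.4 S 71.1 yaw of long axis 103.1 px [443. 329.]
ctr 987.4 -335.3 L 202.3 S 46.2 yaw of long axis 73.95 px [ 10. 345.]
ctr 702.3 -1220.7 L 889.8 S 104.6 yaw of long axis 73.95 px [ 14. 155.]
ctr -29.7 -798.2 L 466.7 S 245.1 yaw of long axis 49.81 px [301. 114.]
ctr -842.2 -203.2 L 583.2 S 172.9 yaw of long axis 26.22 px [597. 102.]
ctr -733.6 -568.2 L 1103.0 S 358.1 yaw of long axis 11.78 px [470.  94.]
ctr -2599.9 -956.9 L 710.0 S 529.5 yaw of long axis 89.68 px [590.   7.]
side tile
ctr 467.0 121.3 L 139.3 S 73.1 yaw of long axis 103.15 px [248. 202.]
ctr 219.5 752.3 L 349.5 S 175.7 yaw of long axis 132.36 px [ 49. 106.]
```

View pics/w4.png

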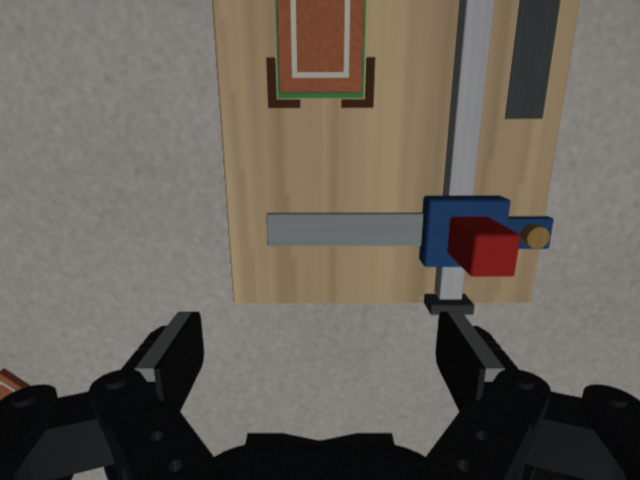

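The tile lies flat within the lips, its near end at (320,95). The post's top is near (494,255) and the ball housing is at (537,237). Next I'll locate the post and the notch.

```bash
python3 - <<'E'
from h import *
L=lambda n:np.load(n+'.npy',allow_pickle=True).item()
g=L('w4');P=cloud(g);h=cv2.cvtColor(g['frame'],cv2.COLOR_RGB2HSV)
yw=np.radians(102.9);Y=np.array([np.cos(yw),np.sin(yw)]);X=np.array([Y[1],-Y[0]])
bed=np.array([.4676,.1265]);O=bed+.045*X-.035*Y
J=lambda p:np.round([(np.array(p[:2])-O)@X*1000,(np.array(p[:2])-O)@Y*1000],1)
red=((h[...,0]<5)|(h[...,0]>174))&(h[...,1]>190)&(h[...,2]>50)
top=red&(P[...,2]>.081); q=P[top]
print('w4 post top z',np.median(q[:,2]),'ctr',(q.min(0)+q.max(0))/2,q.mean(0),len(q),'px',np.argwhere(top).mean(0)[::-1], 'jig',J(q.mean(0)))
u,v=np.argwhere(top).mean(0)[::-1]; a=ray(g,u,v)
s=L('side2');Ps=cloud(s);hs=cv2.cvtColor(s['frame'],cv2.COLOR_RGB2HSV)
rs=((hs[...,0]<5)|(hs[...,0]>174))&(hs[...,1]>190)&(hs[...,2]>50)
rs&=(np.linalg.norm(Ps[...,:2]-q.mean(0)[:2],axis=-1)<.04); t=rs&(Ps[...,2]>.081)
us,vs=np.argwhere(t).mean(0)[::-1]; print('side px',us,vs,'tri',tri(a,ray(s,us,vs)),'side depth mean',Ps[t].mean(0))
# carriage blue body y extent
bl=(h[...,0]>105)&(h[...,0]<125)&(h[...,1]>140)&(P[...,2]>.038)&(P[...,2]<.048)
b=P[bl];jb=np.array([J(p) for p in b]);print('blue jig x,y pct',np.percentile(jb,[0.5,99.5],axis=0))
# catch from w3, scene, side : hump pixels above z .019
for n in ('w3','scene','side2'):
    c=L(n);Pc=cloud(c);hc=cv2.cvtColor(c['frame'],cv2.COLOR_RGB2HSV)
    m=(hc[...,0]>11)&(hc[...,0]<27)&(hc[...,1]>90)&(np.linalg.norm(Pc[...,:2]-[.586,.185],axis=-1)<.035)&(Pc[...,2]>.016)
    jj=np.array([J(p) for p in Pc[m]]);print(n,'catch',m.sum(),'x,y pct',np.percentile(jj,[1,99],axis=0).round(1).tolist(),'zmax',Pc[m][:,2].max())
    ys=jj[:,1];zz=Pc[m][:,2]
    for lo in np.arange(np.floor(ys.min()),ys.max(),3):
        k=(ys>=lo)&(ys<lo+3); print(lo+1.5,k.sum(),np.percentile(zz[k],80).round(4) if k.any() else 0,end=' | ')
    print()
E
```

```text
w4 post top z 0.0852024215528484 ctr [0.54258766 0.02300663 0.18062632] [0.58600554 0.00861854 0.08582868] 1922 px [493.43340271 252.91363163] jig [  44.1 -106.3]
side px 319.67045454545456 186.63636363636363 tri (array([0.58771783, 0.00781192, 0.08143113]), np.float64(0.0009898745902171267)) side depth mean [0.58475988 0.0044873  0.08544114]
blue jig x,y pct [[  20.3   -128.4  ]
 [  96.477  -85.8  ]]
w3 catch 2547 x,y pct [[73.5, 49.8], [95.5, 84.9]] zmax 0.02805942877278078
50.5 156 0.0188 | 53.5 204 0.0191 | 56.5 232 0.0251 | 59.5 236 0.0264 | 62.5 219 0.0264 | 65.5 155 0.0247 | 68.5 250 0.0226 | 71.5 254 0.0258 | 74.5 244 0.0266 | 77.5 211 0.0262 | 80.5 159 0.0234 | 83.5 203 0.0189 | 86.5 24 0.0181 | 
scene catch 336 x,y pct [[75.0, 49.7], [97.7, 84.6]] zmax 0.027981094039283727
49.5 16 0.0188 | 52.5 16 0.0183 | 55.5 19 0.0251 | 58.5 30 0.026 | 61.5 31 0.0262 | 64.5 41 0.0244 | 67.5 18 0.0198 | 70.5 23 0.0257 | 73.5 32 0.026 | 76.5 36 0.0257 | 79.5 38 0.023 | 82.5 29 0.019 | 85.5 7 0.019 | 
side2 catch 13 x,y pct [[73.9, 48.1], [92.3, 86.5]] zmax 0.029719643753462033
48.5 1 0.0185 | 51.5 2 0.0185 | 54.5 0 0 | 57.5 0 0 | 60.5 0 0 | 63.5 0 0 | 66.5 0 0 | 69.5 0 0 | 72.5 1 0.0297 | 75.5 2 0.0278 | 78.5 2 0.0236 | 81.5 3 0.0211 | 84.5 0 0 | 87.5 2 0.0169 |
```

Along the jig's y the post is at -106.7 mm and the notch at 67.4 mm, so the travel is about 174 mm. I'll go over the post and then down.

>>> servo_tool([
  [0.024, 0.1, 0, 0],
  [0, 0.125, 0, 0],
  [0, 0, 0.08, 0],
  [0, 0, 0.05, 0],
  [0, 0, 0, 0],
])

```text
time_s: 11.05
tool_pos: [0.5868, 0.0088, 0.2577]
orientation: [-0.001, 0.623, 0.783, -0.001]
force: [-0.5, 0.3, 0.7]
gripper_width: 0.0855
gripper_force: 0.0
```

>>> servo_tool([
  [0, 0, 0, 0],
  [0, 0, 0, 0],
])

```text
time_s: 11.3
tool_pos: [0.5873, 0.008, 0.2602]
orientation: [0.001, 0.623, 0.782, 0.0]
force: [-0.2, -0.3, 0.7]
gripper_width: 0.0854
gripper_force: 0.0
```

```bash
python3 - <<'E'
from h import *
s=env.state();q=s['orientation'];print(s['tool_pos'],np.degrees(2*np.arctan2(q[2],q[1])))
o=[]
for n,(u,v) in dict(scene=(341,300),side=(320,192)).items():
    f=get_image(n)['frame'][v-100:v+50,u-75:u+75]; o.append(cv2.resize(f,(400,400)))
save('p2',np.hstack(o))
E
```

```text
[0.5873304  0.00797245 0.2602472 ] 102.92773070037093
```

View pics/p2.png

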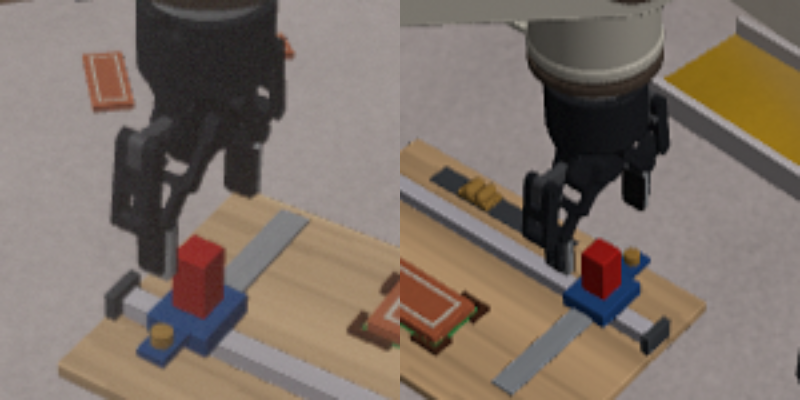

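Both crops show the fingers straddling the post across its x faces. I'll descend and grip it.

>>> servo_tool([
  [0, 0, 0.05, 0],
  [0, 0, 0.03, 0],
  [0, 0, 0.015, 0],
  [0, 0, 0, 0],
  [0, 0, 0, 0],
])

```text
time_s: 12.02
tool_pos: [0.5874, 0.0078, 0.2216]
orientation: [0.0, 0.623, 0.782, 0.0]
force: [0.1, -0.5, 0.1]
gripper_width: 0.0856
gripper_force: 0.0
```

>>> servo_tool([
  [0, 0, 0, 0],
  [0, 0, 0, 0],
  [0, 0, 0, 0],
  [0, 0, 0, 0],
  [0, 0, 0, 0],
], grip=1, force=40)

```text
time_s: 12.65
tool_pos: [0.5874, 0.0079, 0.2213]
orientation: [0.0, 0.623, 0.782, 0.0]
force: [3.6, 1.2, 1.0]
gripper_width: 0.0235
gripper_force: 41.3
```

>>> servo_tool([
  [0, 0, 0, 0],
  [0, 0, 0, 0],
  [0, 0, 0, 0],
  [0, 0, 0, 0],
  [0, 0, 0, 0],
])

```text
time_s: 13.28
tool_pos: [0.5874, 0.0079, 0.2212]
orientation: [0.0, 0.623, 0.782, 0.0]
force: [4.9, 1.2, 2.4]
gripper_width: 0.0232
gripper_force: 41.3
```

Gripped. I'll slide 150 mm first and then check the travel left.

>>> servo_tool([
  [0.04, 0, 0, 0],
  [0.08, 0, 0, 0],
  [0.1, 0, 0, 0],
  [0.1, 0, 0, 0],
  [0.04, 0, 0, 0],
])

```text
time_s: 13.9
tool_pos: [0.5546, 0.1499, 0.2213]
orientation: [0.0, 0.623, 0.783, 0.0]
force: [5.2, -0.5, 1.9]
gripper_width: 0.0232
gripper_force: 41.5
```

>>> servo_tool([
  [0.015, 0, 0, 0],
  [0, 0, 0, 0],
  [0, 0, 0, 0],
])

```text
time_s: 14.28
tool_pos: [0.5539, 0.1534, 0.2213]
orientation: [-0.0, 0.623, 0.782, -0.0]
force: [1.6, 1.3, 6.4]
gripper_width: 0.0234
gripper_force: 42.0
```

```bash
cat > k.py <<'E'
from h import *
yw=np.radians(102.9);Y=np.array([np.cos(yw),np.sin(yw)]);X=np.array([Y[1],-Y[0]])
bed=np.array([.4676,.1265]);O=bed+.045*X-.035*Y
s=env.state();p=s['tool_pos'];d=p[:2]-[.5874,.0079]
print('moved along',d@Y*1000,'across',d@X*1000,'F along',s['force'][:2]@Y,'across',s['force'][:2]@X,s['gripper_force'])
print('tcp jig y',(p[:2]-O)@Y*1000)
for n in ('scene','side'):
    g=get_image(n); np.save(n+'3.npy',g,allow_pickle=True)
    P=cloud(g);h=cv2.cvtColor(g['frame'],cv2.COLOR_RGB2HSV)
    jx=(P[...,:2]-O)@X*1000; jy=(P[...,:2]-O)@Y*1000
    # ball housing: brass-ish above z .03 ; blue arm; catch
    br=(h[...,0]>9)&(h[...,0]<28)&(h[...,1]>90)&(jx>65)&(jx<105)&(abs(jy-55)<60)
    for nm,m in (('hous',br&(P[...,2]>.032)),('catch',br&(P[...,2]>.016)&(P[...,2]<.0295)),('blue',(h[...,0]>105)&(h[...,0]<125)&(h[...,1]>120)&(P[...,2]>.036)&(P[...,2]<.048)&(jx>0)&(jx<110)),('edge',(h[...,1]<40)&(h[...,2]>60)&(P[...,2]>.024)&(P[...,2]<.034)&(jx<0)&(jx>-120)&(abs(jy-50)<60))):
        if m.sum()>5: print(n,nm,m.sum(),'jig y',np.percentile(jy[m],[2,98]).round(1),'jig x',np.percentile(jx[m],[2,98]).round(1))
E
python3 k.py
```

```text
moved along 149.29588337327078 across -0.19894900410159094 F along 0.9412801465706311 across 1.842784892496113 42.00803518295288
tcp jig y 41.943841844079884
scene hous 82 jig y [34.1 50.1] jig x [79.7 93.2]
scene catch 334 jig y [50.3 84.1] jig x [76.  97.1]
scene blue 363 jig y [20.5 60.5] jig x [24.  97.1]
scene edge 299 jig y [33.2 51.3] jig x [-78.1  -2.1]
side hous 32 jig y [24.8 46.2] jig x [76.5 89. ]
side blue 215 jig y [17.3 59.2] jig x [18.3 92.2]
side edge 204 jig y [28.5 59.2] jig x [-79.4  -1.1]
```

The carriage is at jig y 42 and the notch at 67.3, so about 25 mm is left. I'll step slowly and watch the force along the rail.

>>> servo_tool([
  [0.01, 0, 0, 0],
  [0.0125, 0, 0, 0],
  [0, 0, 0, 0],
  [0, 0, 0, 0],
])

```text
time_s: 14.88
tool_pos: [0.5519, 0.162, 0.2213]
orientation: [-0.0, 0.623, 0.782, -0.0]
force: [0.7, 1.6, 5.3]
gripper_width: 0.023
gripper_force: 42.0
```

>>> servo_tool([
  [0.0075, 0, 0, 0],
  [0, 0, 0, 0],
  [0, 0, 0, 0],
])

```text
time_s: 15.25
tool_pos: [0.5513, 0.1648, 0.2213]
orientation: [0.0, 0.623, 0.782, -0.0]
force: [1.1, 0.5, 6.2]
gripper_width: 0.0233
gripper_force: 42.0
```

>>> servo_tool([
  [0.0075, 0, 0, 0],
  [0, 0, 0, 0],
  [0, 0, 0, 0],
])

```text
time_s: 15.62
tool_pos: [0.5507, 0.1675, 0.2213]
orientation: [0.0, 0.623, 0.782, -0.0]
force: [0.6, -3.4, 6.8]
gripper_width: 0.0234
gripper_force: 42.0
```

>>> servo_tool([
  [0.0075, 0, 0, 0],
  [0, 0, 0, 0],
  [0, 0, 0, 0],
])

```text
time_s: 16.0
tool_pos: [0.5499, 0.1706, 0.2213]
orientation: [0.0, 0.623, 0.782, -0.0]
force: [1.5, -1.0, 6.4]
gripper_width: 0.0237
gripper_force: 42.1
```

>>> servo_tool([
  [0.0075, 0, 0, 0],
  [0, 0, 0, 0],
  [0, 0, 0, 0],
])

```text
time_s: 16.38
tool_pos: [0.5492, 0.1737, 0.2213]
orientation: [-0.0, 0.623, 0.782, -0.0]
force: [0.4, 2.4, 5.9]
gripper_width: 0.0235
gripper_force: 42.1
```

>>> servo_tool([
  [0.005, 0, 0, 0],
  [0, 0, 0, 0],
  [0, 0, 0, 0],
])

```text
time_s: 16.75
tool_pos: [0.5487, 0.1758, 0.2213]
orientation: [-0.0, 0.623, 0.782, 0.0]
force: [-0.1, 4.7, 7.1]
gripper_width: 0.0231
gripper_force: 42.1
```

>>> servo_tool([
  [0.004, 0, 0, 0],
  [0, 0, 0, 0],
  [0, 0, 0, 0],
])

```text
time_s: 17.12
tool_pos: [0.5483, 0.1775, 0.2213]
orientation: [-0.0, 0.623, 0.782, 0.0]
force: [-1.3, 6.8, 6.4]
gripper_width: 0.0236
gripper_force: 42.1
```

```bash
python3 k.py
```

```text
moved along 174.08663592436645 across -0.25007987773179724 F along 6.961522345450298 across 0.26420857901378336 42.13294565677643
tcp jig y 66.73459439517552
scene hous 89 jig y [57.4 77.3] jig x [ 79.3 104.4]
scene catch 248 jig y [50.6 84.5] jig x [76.8 97.4]
scene blue 391 jig y [45.3 85.7] jig x [24.9 96.9]
scene edge 263 jig y [61.1 76.1] jig x [-77.3  -3.3]
side hous 30 jig y [45.  70.4] jig x [73.5 88.8]
side catch 42 jig y [30.3 61.5] jig x [75.9 99.1]
side blue 212 jig y [41.7 82.8] jig x [18.3 92.2]
side edge 206 jig y [29.4 77.2] jig x [-79.8  -2. ]
```

The ball is over the hump and still being drawn forward, so I'll move in 1 mm steps.

>>> servo_tool([
  [0.0025, 0, 0, 0],
  [0, 0, 0, 0],
  [0, 0, 0, 0],
])

```text
time_s: 17.6
tool_pos: [0.5481, 0.1784, 0.2213]
orientation: [-0.0, 0.623, 0.782, 0.0]
force: [0.1, 5.5, 6.8]
gripper_width: 0.0234
gripper_force: 42.1
```

>>> servo_tool([
  [0.0025, 0, 0, 0],
  [0, 0, 0, 0],
  [0, 0, 0, 0],
])

```text
time_s: 17.98
tool_pos: [0.548, 0.179, 0.2213]
orientation: [-0.0, 0.623, 0.782, -0.0]
force: [-0.2, -0.3, 5.9]
gripper_width: 0.0234
gripper_force: 42.1
```

The force along the rail has fallen to zero, so the ball is at the notch centre. I'll check the tile once more, then hand in.

>>> servo_tool([
  [0, 0, 0, 0],
  [0, 0, 0, 0],
  [0, 0, 0, 0],
  [0, 0, 0, 0],
])

```text
time_s: 18.48
tool_pos: [0.548, 0.179, 0.2213]
orientation: [-0.0, 0.623, 0.782, -0.0]
force: [0.0, -0.7, 5.5]
gripper_width: 0.0234
gripper_force: 42.1
```

```bash
python3 k.py; python3 - <<'E'
from h import *
o=[]
for n,(u,v) in dict(scene=(430,350),side=(255,190)).items():
    f=get_image(n)['frame'][v-80:v+80,u-90:u+90]; o.append(cv2.resize(f,(400,356)))
save('p3',np.hstack(o))
E
```

```text
moved along 175.55747120756672 across -0.209439618635808 F along -0.7033937281958454 across -0.1219297229650577 42.070003151893616
tcp jig y 68.20542967837582
scene hous 85 jig y [60.4 73.1] jig x [79.8 93.8]
scene catch 247 jig y [50.  84.4] jig x [75.8 97.1]
scene blue 396 jig y [46.7 86.9] jig x [24.5 97.2]
scene edge 258 jig y [62.8 77.3] jig x [-78.   -4.1]
side hous 29 jig y [60.5 72.3] jig x [76.4 89.7]
side catch 44 jig y [45.3 60.5] jig x [75.6 95.6]
side blue 212 jig y [43.7 85.5] jig x [18.5 90.4]
side edge 200 jig y [39.2 77.6] jig x [-80.  -2.]
```

View pics/p3.png

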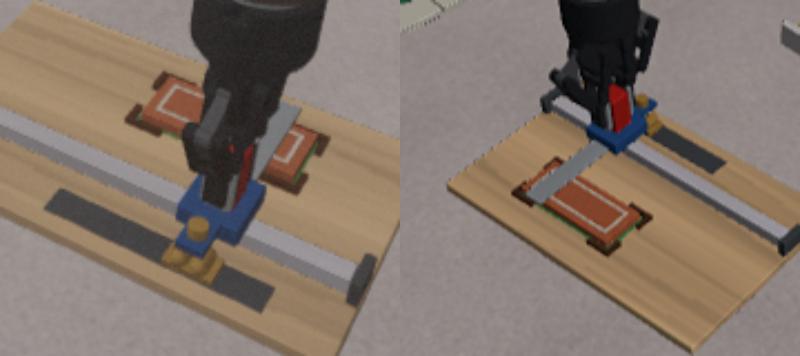

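The tile lies in the bed under the straightedge, and the ball housing at scene crop (198,230) sits over the catch. Handing in.

```bash
python3 -c "
from station import env
print(env.close_job())"
```

```text
the job is handed in; nothing more can be done
None
```

I handed the job in with the tile flat in the green bed and let go, and the red post still gripped at about 42 N with the ball resting in the notch; the call returned no verdict.

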